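# Return the bench tools to their shadow-foam tray

### The arm

A 6-joint arm with a two-finger parallel gripper is mounted at the origin on a cart in front of the work surface, level with it; the furniture and walls round the work are solid. World frame = base frame: x ahead of the robot, y to its left, z up, the work surface at z = 0. Lengths are in m, angles in rad, forces in N, time in s.
With the tool pointing down it reaches from about 0.225 to 0.875 m from the base axis. Payload 3.4 kg.
Tool frame: the origin (TCP) lies at the very end of the fingers, on their centre line; the grasp point (between the pads) lies 19 mm behind it; z points along the fingers, y is the line along which they close (so a half turn about z gives the same grasp; the last joint's range is limited). The gripper opens to 85 mm and grips with 20 to 120 N. Pads are 22 mm wide; open, the fingers measure 114 mm over their backs; the gripper's body (76 mm by 85 mm) begins 54 mm behind the grasp point. The pads swing forward as they close: fully open they stand 13 mm farther back than shut.
Start: joints at [-1.463, 0.276, 1.505, -0, 1.361, -0.121], TCP at [0.13, -0.56, 0.231] pointing down, gripper open.
Joint ranges: [-2.89, 2.89], [-0.75, 2.08], [0.22, 2.7], [-1.18, 4.32], [0.11, 2.71], [-2.7, 2.7]. Speed limits (rad/s): [2.57, 2.57, 3.14, 3.14, 3.14, 3.14].

### API

Orientations are given as a unit quaternion [w, x, y, z].
In Python, from rig import manip, eyes gives the robot as it stands.
- The arm moves only by the tool servo_tool, never from a script. Its argument "series" is text: rows parted by semicolons, each of 7 numbers parted by spaces: the shift along the tool's x, y, z in m, then the turn, a rotation vector about the tool's x, y, z in degrees, then the closure, from 0 (fully open) to 1 (shut). In form: dx dy dz ax ay az fingers; .... A call has 1 to 5 rows; each row is the pose to reach, as a shift and turn from the pose commanded when the call began, along the tool's axes at that moment; what a row does not reach only later rows make up. A row lasts 1/10 s, in which the tool goes at most 50 mm and 8.59 degrees, less where a joint would pass 70% of its speed; a pose out of reach is approached as far as the arm can. A call with a gripper value outside its range is refused whole. The fingers move at their own pace and stop on an object; "squeeze" is the grip in N (left out, the last holds). Time passes only in rows, so rows that repeat a pose let the fingers close. It gives the time, the measured TCP pose, the force, the opening and the grip force at its end, in the units of the state.
- manip.get_state(): the state, without advancing time (a new reading comes with each control period).
- eyes.get_image(name): name is "scene" or "side" or "wrist"; returns the picture (384x512x3 uint8, red, green, blue); there is no depth.
- eyes.camera_info(name): a dict with "fx", "fy", "cx", "cy" (pixels), "eye" and "orientation" of the camera in the world. Camera axes: x right, y down, z forward; pixel columns grow to the right and rows downward; lengths in m; the calibration is good to about 2 mm. A picture is of the moment at which its call begins: read the wrist's pose just before it. camera_info takes no time and is no camera call; for the wrist camera it gives the pose at the moment of the call.
- manip.sign_off(): hands the job in; it is judged then, once.
The state is a dict: "clock": time; "qpos": joint angles; "qd": joint speeds; "effort": joint torques, N m; "position": TCP position; "ee_rot": TCP orientation; "contact_force": force on the tool from outside, world axes, zero at the start; "moment": the same for the moment, N m; "width": finger opening in m; "gripper_force": force on a finger pad.
Only numpy, scipy, OpenCV 4.12 (cv2) and the standard library are available. Lean on these libraries where they do the work, as an engineer would, in place of code of your own. Each camera call takes 0.05 s, during which the arm holds its last target. There are 200 camera calls.

### The job

Tidy the bench: put the screwdriver, the red stapler, the roll of black tape and the hand stamp back into the foam tray, each into the cut-out made in its shape, so that it rests flat on the yellow floor of the cut-out, the stamp standing upright on its pad. Leave the roll of masking tape and the glue bottle beside it where they stand.

Things in the scene. Friction and masses are not known exactly. Their poses are not given: they have to be found in the camera images.
- screwdriver: Loose screwdriver, green handle, steel shaft, lying, 173 mm long, 0.07 kg. Origin: on its underside at mid-length; y points to the handle end. Handle y -2 to +86 mm, 26 mm wide (x), 29 mm high; shaft y -86 to -2 mm, 8 mm thick, z 11 to 18 mm. It balances in the handle, about y +37 mm: grip there, across x.
- stapler: Loose red stapler standing on its base (it does not hinge), 30 x 124 x 44 mm (x, y, z), 0.19 kg. Origin: centre of its underside, y along it. Base 30 mm wide, 9 mm high; upper arm 24 mm wide (x), z 31 to 44 mm, y -54 to +62 mm: grip it there, across x, near the middle.
- tape_black: Loose roll of black electrical tape lying flat, 57 mm diameter, 19 mm high, 0.05 kg; solid to the touch (fingers do not enter its core). Origin: centre of its underside, z up. Grip it across its diameter, by its upper 8 mm if it is to go into a pocket.
- stamp: Loose hand stamp standing on its black pad, 0.04 kg: pad 18 x 50 mm (x, y), 12 mm high; brown wooden knob above its centre, 14 mm (x) by 18 mm (y), up to z 56 mm. Origin: centre of its underside, y along the pad. Grip the knob.
- nest_screwdriver: Nest for the screwdriver, 70 x 208 mm (x, y); pocket in its outline: handle part 42 mm wide, y -10 to +94; shaft part 24 mm wide, y -94 to -10. Black foam slab fixed in a grey tray (tray 238 x 220 mm, rim 16.5 mm high). Origin: centre of its underside, 6 mm above the bench; yellow pocket floor at z 3 mm, foam top at z 11 mm. A tool seated right has its origin at [0, 0, 3 mm] here, axes parallel.
- nest_stapler: Nest for the stapler, 70 x 208 mm (x, y); pocket a long rectangle 46 x 140 mm (x, y), centred; either way round. Black foam slab fixed in a grey tray (tray 238 x 220 mm, rim 16.5 mm high). Origin: centre of its underside, 6 mm above the bench; yellow pocket floor at z 3 mm, foam top at z 11 mm. A tool seated right has its origin at [0, 0, 3 mm] here, axes parallel.
- nest_tape: Nest for the black tape roll, 84 x 103 mm (x, y); pocket round, 74 mm diameter, centred. Black foam slab fixed in a grey tray (tray 238 x 220 mm, rim 16.5 mm high). Origin: centre of its underside, 6 mm above the bench; yellow pocket floor at z 3 mm, foam top at z 11 mm. A tool seated right has its origin at [0, 0, 3 mm] here, axes parallel.
- nest_stamp: Nest for the stamp, 84 x 103 mm (x, y); pocket a short rectangle 34 x 66 mm (x, y), centred; either way round. Black foam slab fixed in a grey tray (tray 238 x 220 mm, rim 16.5 mm high). Origin: centre of its underside, 6 mm above the bench; yellow pocket floor at z 3 mm, foam top at z 11 mm. A tool seated right has its origin at [0, 0, 3 mm] here, axes parallel.
- glue_bottle: Bystander: white glue bottle with a red nozzle, standing upright beside the masking tape, 28 x 34 x 108 mm. Origin: centre of its underside.
- masking_tape: Bystander: large roll of cream masking tape lying flat, 94 mm diameter, 25 mm high. Origin: centre of its underside.
There are look-alikes about, which are no part of the job. Leave any white look-alike of the tape_black alone.

How it is judged:
At the end, for the whole second after the job is handed in: Screwdriver, stapler, black tape roll and stamp each lie in their own nest: origin within 13 mm of the nest's horizontally and less than 6 mm above it (down on the pocket floor), not tilted by more than 0.1 rad, released and at rest (horizontal distance between screwdriver and nest_screwdriver below 0.013 m and z of screwdriver in the frame of nest_screwdriver below 0.006 m and angle between each of screwdriver, stapler, tape_black, stamp's own z axis and vertical below 0.1 rad and linear speed of each of screwdriver, stapler, tape_black, stamp below 0.02 m/s and angular speed of each of screwdriver, stapler, tape_black, stamp below 0.2 rad/s and horizontal distance between stapler and nest_stapler below 0.013 m and z of stapler in the frame of nest_stapler below 0.006 m and horizontal distance between tape_black and nest_tape below 0.013 m and z of tape_black in the frame of nest_tape below 0.006 m and horizontal distance between stamp and nest_stamp below 0.013 m and z of stamp in the frame of nest_stamp below 0.006 m); the robot touches nothing.
It fails at once if the glue bottle is pushed by more than 30 mm or tipped by more than 0.4 rad (distance of glue_bottle from where it was at the start of the episode above 0.03 m or angle between glue_bottle's own z axis and vertical above 0.4 rad).
It fails at once if the masking tape roll is moved by more than 30 mm (distance of masking_tape from where it was at the start of the episode above 0.03 m).
It also fails if it takes over 102 s, if anything falls off the work surface, if the arm or the gripper's body presses on something with over 40 N, if the wrist force passes 120 N, or if a joint passes its speed limit or range.

## Working session

There is one attempt and no reset: what is moved stays moved. The work goes in short steps, Python scripts to look and compute and a tool call to move; the robot and the scene stay as the last step left them, time stands still between calls to the robot, and variables do not carry over. Pictures are saved under pics/ and viewed, at most 14 in all, crops included, and the job is handed in when it is done.

Besides the shell and the picture viewer there is one more tool, called after "Request:" as name(argument=value, ...), one argument or row to a line, values as JSON. servo_tool: Moves the arm, as the interface text tells. Its arguments: {"type":"object","properties":{"series":{"type":"string"},"squeeze":{"type":"number"}},"required":["series"]}

```bash
ls; mkdir -p pics; python3 - <<'E'
from rig import manip, eyes
import cv2
for n in ("scene","side"):
    im=eyes.get_image(n); cv2.imwrite(f"pics/{n}0.png",im[:,:,::-1]); 
    print(n,eyes.camera_info(n))
s=manip.get_state(); print(s['clock'],s['position'],s['ee_rot'],s['width'])
E
```

```text
pics
scene {'fx': 457.9732915728617, 'fy': 457.9732915728617, 'cx': 262.87736622936, 'cy': 185.8164008712429, 'eye': array([0.03452152, 0.62390693, 0.90274212]), 'orientation': array([ 0.12718995, -0.29605729,  0.87046537, -0.37210595])}
side {'fx': 362.12053800349145, 'fy': 362.12053800349145, 'cx': 255.95828685368988, 'cy': 192.42755052753273, 'eye': array([0.23768671, 0.34684111, 0.68445137]), 'orientation': array([ 0.11227585, -0.30904863,  0.88458132, -0.33075515])}
0.1 [ 0.13034018 -0.55955206  0.2305141 ] [-8.35303242e-04  9.93463506e-01  1.14147120e-01  4.59791948e-06] 0.08573257432132446
```

View pics/scene0.png

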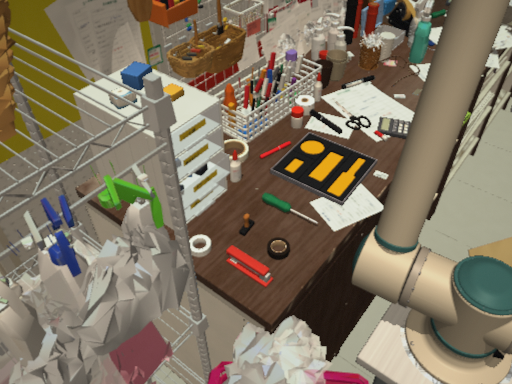

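View pics/side0.png

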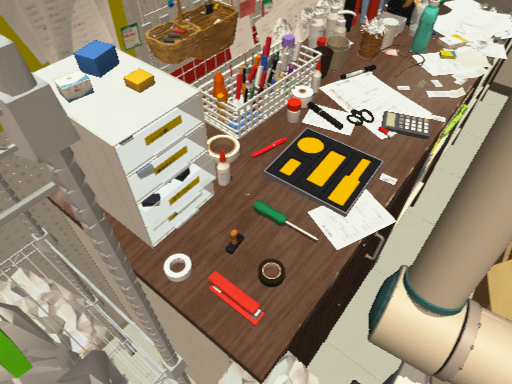

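```bash
cat > h.py <<'E'
import numpy as np, cv2
from scipy.spatial.transform import Rotation as R
def rot(q): return R.from_quat(np.roll(q,-1))
def ray(ci,uv,z):
    uv=np.atleast_2d(np.asarray(uv,float))
    d=np.c_[(uv[:,0]-ci['cx'])/ci['fx'],(uv[:,1]-ci['cy'])/ci['fy'],np.ones(len(uv))]
    d=rot(ci['orientation']).apply(d)
    return ci['eye']+d*((z-ci['eye'][2])/d[:,2])[:,None]
def blobs(ci,m,z,amin=40):
    """contours of mask -> (area px, centroid px, world centre, minAreaRect size mm, long axis deg)"""
    out=[]
    for c in cv2.findContours(m.astype(np.uint8),cv2.RETR_EXTERNAL,cv2.CHAIN_APPROX_NONE)[0]:
        a=cv2.contourArea(c)
        if a<amin: continue
        w=ray(ci,c[:,0],z)[:,:2]
        (cx,cy),_,_=r=cv2.minAreaRect((w*1000).astype(np.float32))
        b=cv2.boxPoints(r); e=[b[1]-b[0],b[2]-b[1]]; e.sort(key=np.linalg.norm)
        out.append((int(a),c[:,0].mean(0).round().astype(int).tolist(),[round(float(cx),1),round(float(cy),1)],[round(float(np.linalg.norm(k))) for k in e],round(float(np.degrees(np.arctan2(e[1][1],e[1][0]))%180),1)))
    return out
def hsv(im): 
    h=cv2.cvtColor(im,cv2.COLOR_RGB2HSV).astype(int); return h[...,0],h[...,1],h[...,2]
E
cat > m0.py <<'E'
from rig import eyes; from h import *
for n in ("side","scene"):
    ci=eyes.camera_info(n); im=cv2.imread(f"pics/{n}0.png")[:,:,::-1].copy(); h,s,v=hsv(im)
    for nm,m,z in (("yellow",(h>18)&(h<30)&(s>200)&(v>180),.009),("green",(h>60)&(h<90)&(s>120),.0145),("red",((h<4)|(h>175))&(s>190)&(v>100),.044),("knob",(h>5)&(h<15)&(s>170)&(v>90),.05),("black",(v<45),.019)):
        for b in blobs(ci,m,z,25):
            if 0.15<np.hypot(*b[2])/1000<1.0 and max(b[3])<260: print(n,nm,*b)
    if n=="side":
        a=cv2.resize(im[195:330,150:330],None,fx=4.4,fy=4.4,interpolation=cv2.INTER_CUBIC); cv2.imwrite("pics/crop0.png",a[:,:,::-1])
E
python3 m0.py
```

```text
side yellow 615 [350, 182] [435.1, -300.3] [40, 180] 92.5
side yellow 159 [290, 166] [584.5, -241.3] [30, 57] 93.0
side yellow 555 [326, 168] [507.3, -297.5] [44, 132] 92.5
side yellow 286 [310, 145] [588.8, -345.8] [58, 73] 38.8
side green 319 [270, 212] [533.6, -83.0] [32, 88] 3.4
side red 1017 [238, 300] [451.8, 137.4] [37, 130] 179.7
side red 71 [262, 150] [655.6, -213.3] [14, 68] 74.9
side red 31 [280, 142] [640.1, -271.0] [12, 40] 77.7
side red 66 [238, 86] [897.8, -403.9] [13, 134] 127.9
side red 35 [263, 79] [861.7, -482.3] [11, 84] 121.2
side knob 56 [234, 236] [537.8, 38.1] [15, 35] 130.4
side black 57 [373, 308] [236.8, -22.0] [11, 104] 102.9
side black 156 [271, 278] [426.8, 52.0] [37, 51] 35.8
side black 97 [234, 244] [539.0, 36.3] [19, 51] 97.2
side black 73 [386, 230] [300.0, -204.3] [20, 49] 95.2
side black 44 [183, 175] [773.6, -41.1] [17, 40] 98.2
side black 339 [408, 186] [313.0, -368.7] [23, 247] 93.0
side black 4827 [326, 169] [511.3, -290.4] [208, 226] 2.5
side black 90 [332, 120] [597.4, -469.2] [19, 90] 164.4
side black 240 [360, 117] [536.3, -533.1] [67, 77] 
[... 540 characters left out ...]
42.3, -271.0] [15, 40] 75.3
scene red 89 [297, 112] [708.4, -432.8] [33, 58] 125.0
scene red 47 [246, 96] [899.2, -404.3] [12, 130] 126.8
scene knob 26 [250, 94] [892.4, -417.6] [11, 138] 131.1
scene black 29 [214, 289] [481.0, 225.2] [8, 70] 179.8
scene black 354 [278, 248] [434.6, 43.3] [51, 65] 127.1
scene black 68 [247, 227] [540.3, 38.0] [19, 53] 98.0
scene black 40 [384, 196] [315.4, -279.2] [14, 66] 104.3
scene black 38 [202, 170] [781.8, -56.5] [18, 42] 97.7
scene black 3451 [325, 166] [513.4, -291.0] [207, 226] 2.6
scene black 76 [331, 125] [597.8, -468.6] [19, 91] 165.5
scene black 194 [358, 123] [538.3, -534.8] [67, 79] 56.8
scene black 44 [315, 114] [670.9, -489.0] [27, 51] 170.7
```

View pics/crop0.png

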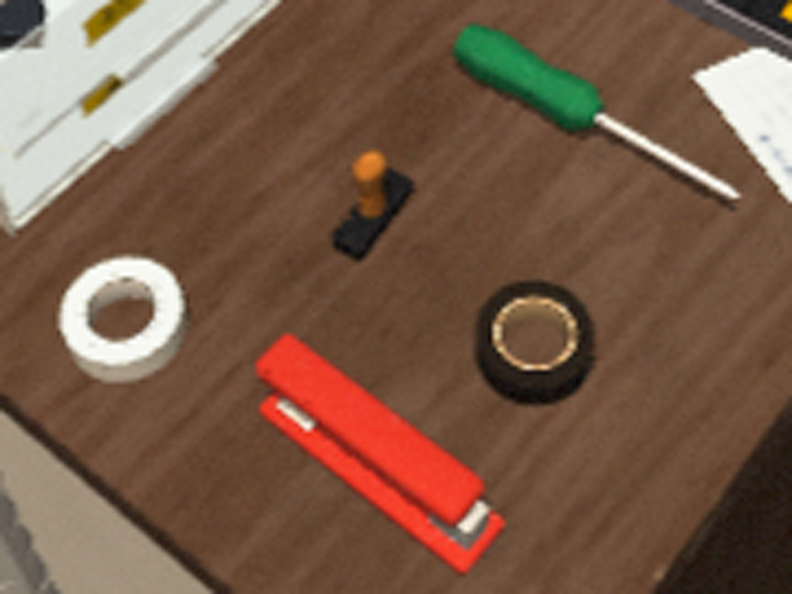

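```bash
python3 - <<'E'
from rig import eyes,manip; from h import *
ci=eyes.camera_info("side"); im=cv2.imread("pics/side0.png")[:,:,::-1].copy(); h,s,v=hsv(im)
m=((h>18)&(h<30)&(s>200)&(v>180)); m[:,:335]&=False; m[:150]=False
ys,xs=np.nonzero(m); w=ray(ci,np.c_[xs,ys],.009)*1000
for y0 in range(-400,-200,20):
    k=w[(w[:,1]>=y0)&(w[:,1]<y0+20),0]
    if len(k)>2: print(y0,k.min().round(),k.max().round())
P={"glue base":(223,183),"masktape":(222,153),"cab corner":(153,242),"cab right":(213,198),"basket l":(237,137),"basket r":(318,90),"redcap":(293,120),"shaft tip":(317,240),"shaft root":(287,223),"bench L edge":(150,263),"bench corner":(262,383)}
for n,p in P.items(): print(n,ray(ci,p,0.0)[0].round(3))
print(eyes.camera_info("wrist")); s=manip.get_state(); print(s['position'],s['ee_rot'])
E
```

```text
-400 429.0 449.0
-380 427.0 518.0
-360 426.0 516.0
-340 425.0 506.0
-320 416.0 494.0
-300 415.0 454.0
-280 414.0 454.0
-260 413.0 453.0
-240 412.0 446.0
-220 412.0 435.0
glue base [ 0.688 -0.092  0.   ]
masktape [ 0.765 -0.174  0.   ]
cab corner [0.691 0.138 0.   ]
cab right [ 0.674 -0.04   0.   ]
basket l [ 0.776 -0.252  0.   ]
basket r [ 0.721 -0.601  0.   ]
redcap [ 0.695 -0.417  0.   ]
shaft tip [ 0.408 -0.095  0.   ]
shaft root [ 0.488 -0.091  0.   ]
bench L edge [0.655 0.177 0.   ]
bench corner [0.326 0.213 0.   ]
{'fx': 267.09212138584314, 'fy': 267.09212138584314, 'cx': 254.72023026392887, 'cy': 192.78010421144003, 'eye': array([ 0.20348151, -0.5438874 ,  0.37334322]), 'orientation': array([ 0.11557597,  0.77473724, -0.61459118, -0.09328499])}
[ 0.13034018 -0.55955206  0.2305141 ] [-8.35303242e-04  9.93463506e-01  1.14147120e-01  4.59791948e-06]
```

```bash
cat >> h.py <<'E'
def plan(st,*wps):
    """print tool-axis shift (m) and turn (deg) of each leg to waypoints (x,y,z m, heading deg of tool x)"""
    p=np.array(st['position']); r=rot(st['ee_rot'])
    for x,y,z,hd in wps:
        c,s=np.cos(np.radians(hd)),np.sin(np.radians(hd))
        rt=R.from_matrix(np.array([[c,s,0],[s,-c,0],[0,0,-1.]]))
        d=r.inv().apply(np.array([x,y,z])-p); a=np.degrees((r.inv()*rt).as_rotvec())
        n=int(max(np.ceil(np.linalg.norm(d)/.25),np.ceil(np.linalg.norm(a)/42.9),1))
        for i in range(n):   # equal world steps, equal turns
            tp=p+(np.array([x,y,z])-p)/(n-i); rn=r*R.from_rotvec(np.radians(a/n))
            print(f"-> {tp.round(3)} ", *r.inv().apply(tp-p).round(4),*(a/n).round(2)); p,r=tp,rn
E
python3 -c "
from rig import manip; from h import *
plan(manip.get_state(),(.42,-.29,.25,2.5))"
```

```text
-> [ 0.275 -0.425  0.24 ]  0.1716 -0.0984 -0.0095 -0.05 -0.0 5.3
-> [ 0.42 -0.29  0.25]  0.1618 -0.1139 -0.0096 -0.05 -0.0 5.3
```

Request:
servo_tool(
  series="0.034 -0.02 -0.002 0 0 1 0; 0.069 -0.039 -0.004 0 0 2.1 0; 0.103 -0.059 -0.006 0 0 3.2 0; 0.137 -0.079 -0.008 0 0 4.2 0; 0.172 -0.098 -0.0095 0 0 5.3 0",
  squeeze=40,
)

```text
clock: 0.6
position: [0.2764, -0.4241, 0.2406]
ee_rot: [-0.0, 0.998, 0.067, -0.0]
contact_force: [0.8, -0.1, 0.9]
width: 0.0852
gripper_force: 0.0
```

Request:
servo_tool(
  series="0.032 -0.023 -0.002 0 0 1 0; 0.065 -0.046 -0.004 0 0 2.1 0; 0.097 -0.069 -0.006 0 0 3.2 0; 0.162 -0.114 -0.0095 0 0 5.3 0; 0.162 -0.114 -0.0095 0 0 5.3 0",
)

```text
clock: 1.1
position: [0.4225, -0.288, 0.2502]
ee_rot: [-0.001, 1.0, 0.023, 0.0]
contact_force: [-0.1, -0.5, -0.8]
width: 0.0854
gripper_force: 0.0
```

```bash
cat > w.py <<'E'
import sys; from rig import manip,eyes; from h import *
import pickle
n=sys.argv[1]; s=manip.get_state(); ci=eyes.camera_info("wrist"); im=eyes.get_image("wrist")
cv2.imwrite(f"pics/{n}.png",im[:,:,::-1]); pickle.dump(ci,open(f"pics/{n}.pkl","wb"))
print(s['clock'],s['position'].round(4),rot(s['ee_rot']).as_matrix()[:2,0].round(3),np.abs(s['qd']).max())
h,sa,v=hsv(im)
for nm,m,zs in (("yellow",(h>18)&(h<30)&(sa>200)&(v>180),(.009,)),("green",(h>60)&(h<90)&(sa>120),(.0145,)),("red",((h<4)|(h>175))&(sa>190)&(v>100),(.044,)),("knob",(h>5)&(h<15)&(sa>170)&(v>90),(.05,)),("black",(v<45),(.012,.019))):
    for z in zs:
        for b in blobs(ci,m,z,80):
            if max(b[3])<300: print(nm,z,*b)
E
python3 w.py w1
```

```text
1.1 [ 0.4225 -0.288   0.2502] [0.999 0.045] 0.5521089507188505
yellow 0.009 586 [12, 281] [202.1, 110.8] [38, 89] 140.1
yellow 0.009 1207 [287, 101] [508.6, -331.8] [45, 64] 92.6
yellow 0.009 1177 [220, 39] [584.6, -238.7] [31, 65] 92.6
yellow 0.009 2795 [304, 37] [588.4, -344.2] [72, 72] 93.9
green 0.0145 1144 [99, 73] [533.6, -79.8] [25, 87] 2.3
red 0.044 193 [427, 148] [461.0, -510.8] [14, 28] 164.9
black 0.012 150 [438, 184] [403.4, -561.1] [5, 122] 20.1
black 0.012 335 [38, 142] [438.7, 18.8] [35, 57] 2.7
black 0.012 1663 [323, 134] [477.4, -378.8] [49, 122] 1.4
black 0.012 2478 [455, 84] [545.3, -548.9] [71, 83] 55.3
black 0.012 351 [20, 63] [544.4, 24.2] [18, 54] 98.8
black 0.012 144 [316, 20] [605.8, -353.5] [40, 77] 62.3
black 0.012 810 [411, 33] [598.0, -478.0] [18, 82] 164.6
black 0.019 150 [438, 184] [405.1, -556.1] [5, 120] 20.1
black 0.019 335 [38, 142] [439.7, 13.2] [34, 56] 2.7
black 0.019 1663 [323, 134] [477.7, -377.1] [48, 120] 1.4
black 0.019 2478 [455, 84] [544.5, -544.0] [69, 81] 55.3
black 0.019 351 [20, 63] [543.6, 18.5] [18, 53] 98.8
black 0.019 144 [316, 20] [603.8, -352.3] [40, 76] 62.3
black 0.019 810 [411, 33] [596.2, -474.4] [18, 81] 164.6
```

View pics/w1.png

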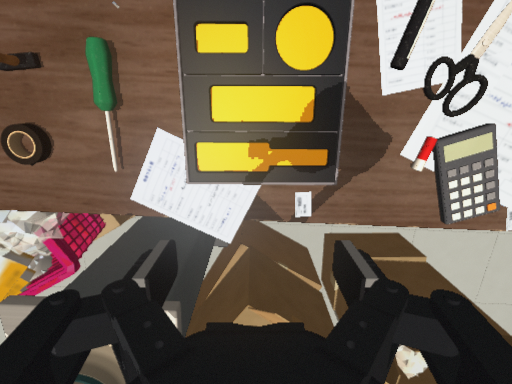

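```bash
sed -i 's/(sa>200)&(v>180),(.009,)/(sa>200)\&(v>100),(.009,)/' w.py; python3 w.py w2 | egrep "^[0-9]|yellow|green"; python3 -c "
from rig import manip; from h import *
plan(manip.get_state(),(.40,-.06,.22,2.3))"
```

```text
1.15 [ 0.4251 -0.2858  0.2503] [0.999 0.047] 0.11279284705623131
yellow 0.009 609 [13, 283] [200.5, 113.4] [37, 95] 142.4
yellow 0.009 1209 [287, 104] [508.3, -331.7] [46, 67] 92.7
yellow 0.009 1122 [223, 42] [584.3, -238.6] [32, 64] 92.4
yellow 0.009 2805 [306, 40] [588.8, -344.5] [72, 73] 92.7
green 0.0145 1126 [102, 75] [533.1, -79.1] [26, 87] 0.5
-> [ 0.4  -0.06  0.22]  -0.0119 -0.2287 0.0304 -0.08 -0.07 0.48
```

Request:
servo_tool(
  series="-0.002 -0.046 0.006 0 0 0 0; -0.005 -0.092 0.012 0 0 0 0; -0.007 -0.137 0.018 0 0 0 0; -0.012 -0.2287 0.03 0 0 0 0; -0.012 -0.2287 0.03 0 0 0 0",
)

```text
clock: 1.7
position: [0.3973, -0.0613, 0.2197]
ee_rot: [-0.0, 1.0, 0.021, -0.0]
contact_force: [1.1, 1.0, 1.0]
width: 0.0854
gripper_force: 0.0
```

Request:
servo_tool(
  series="0 0 0 0 0 0 0; 0 0 0 0 0 0 0",
)

```text
clock: 1.9
position: [0.3983, -0.0626, 0.2202]
ee_rot: [0.001, 1.0, 0.023, -0.0]
contact_force: [-0.0, -0.8, 0.5]
width: 0.0849
gripper_force: 0.0
```

```bash
python3 w.py w3 | egrep "^[0-9]|green|red|knob|black"; python3 - <<'E'
from h import *; import pickle
ci=pickle.load(open("pics/w2.pkl","rb")); im=cv2.imread("pics/w2.png")[:,:,::-1].copy(); h,s,v=hsv(im)
print([im[y,x] for x,y in ((230,105),(300,95),(308,115),(220,155),(300,158))])
for b in blobs(ci,(h>12)&(h<32)&(s>200)&(v>90),.009,80):print(b)
E
```

```text
1.9 [ 0.3983 -0.0626  0.2202] [0.999 0.046] 0.03739758487971363
green 0.0145 1485 [277, 56] [534.0, -83.6] [26, 88] 3.4
red 0.044 640 [114, 114] [458.6, 101.5] [13, 107] 179.7
red 0.044 1912 [91, 110] [462.2, 125.6] [24, 112] 179.7
knob 0.05 179 [172, 34] [545.0, 28.8] [13, 17] 92.7
black 0.012 8129 [433, 150] [434.5, -300.0] [69, 213] 92.6
black 0.012 14690 [418, 70] [537.4, -285.9] [130, 194] 92.6
black 0.019 8129 [433, 150] [435.3, -295.2] [68, 209] 92.6
black 0.019 14690 [418, 70] [536.1, -281.4] [128, 190] 92.6
[array([240, 229,  64], dtype=uint8), array([242, 216,  40], dtype=uint8), array([203, 130,  23], dtype=uint8), array([241, 229,  75], dtype=uint8), array([200, 128,  26], dtype=uint8)]
(611, [13, 283], [199.8, 112.7], [38, 95], 145.4)
(1258, [284, 158], [436.8, -334.0], [39, 117], 92.8)
(1437, [289, 105], [508.3, -331.9], [46, 67], 92.7)
(1142, [222, 42], [584.3, -238.3], [32, 65], 92.5)
(2836, [307, 40], [588.8, -344.6], [72, 74], 92.7)
```

View pics/w3.png

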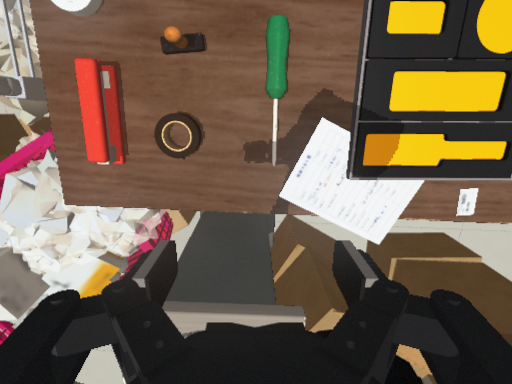

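```bash
python3 - <<'E'
from rig import manip; from h import *; import pickle
ci=pickle.load(open("pics/w3.pkl","rb")); im=cv2.imread("pics/w3.png")[:,:,::-1].copy(); h,s,v=hsv(im)
m=(v<70); m[:,:150]=0; m[:,205:]=0; m[160:]=0; m[:20]=0
for z in (.006,.012,.019):
  for b in blobs(ci,m,z,60):print(z,b)
print("tip",ray(ci,(275,164),.0145),"root",ray(ci,(276,100),.0145))
plan(manip.get_state(),(.529,-.0838,.09,2.6),(.529,-.0838,.011,2.6))
E
```

```text
0.006 (1601, [178, 135], [437.8, 38.4], [58, 61], 134.7)
0.006 (527, [183, 44], [545.7, 28.9], [19, 53], 97.3)
0.012 (1601, [178, 135], [438.4, 36.7], [57, 60], 134.7)
0.012 (527, [183, 44], [544.5, 27.4], [19, 52], 97.3)
0.019 (1601, [178, 135], [439.0, 34.8], [56, 58], 134.7)
0.019 (527, [183, 44], [543.1, 25.6], [19, 51], 97.3)
tip [[ 0.40703926 -0.09017739  0.0145    ]] root [[ 0.48686319 -0.08593292  0.0145    ]]
-> [ 0.529 -0.084  0.09 ]  0.1291 0.0258 0.1304 0.08 -0.01 -0.07
-> [ 0.529 -0.084  0.011]  -0.0 0.0 0.079 -0.0 -0.0 -0.0
```

Request:
servo_tool(
  series="0.032 0.007 0.033 0 0 0 0; 0.065 0.013 0.065 0 0 0 0; 0.097 0.0195 0.098 0 0 0 0; 0.129 0.0258 0.13 0 0 0 0; 0.129 0.0258 0.13 0 0 0 0",
)

```text
clock: 2.45
position: [0.5307, -0.0856, 0.085]
ee_rot: [-0.001, 1.0, 0.021, -0.003]
contact_force: [-1.1, 0.2, -0.9]
width: 0.0854
gripper_force: 0.0
```

Request:
servo_tool(
  series="0 0 0.025 0 0 0 0; 0 0 0.05 0 0 0 0; 0 0 0.07 0 0 0 0; 0 0 0.079 0 0 0 0; 0 0 0.079 0 0 0 0",
)

```text
clock: 2.95
position: [0.5279, -0.0839, 0.0107]
ee_rot: [-0.0, 1.0, 0.021, -0.001]
contact_force: [-0.1, -0.4, -0.3]
width: 0.0855
gripper_force: 0.0
```

Request:
servo_tool(
  series="0 0 0 0 0 0 1; 0 0 0 0 0 0 1; 0 0 0 0 0 0 1; 0 0 0 0 0 0 1; 0 0 0 0 0 0 1",
  squeeze=40,
)

```text
clock: 3.45
position: [0.5294, -0.0829, 0.0122]
ee_rot: [0.0, 1.0, 0.022, 0.001]
contact_force: [-0.1, 0.4, 4.6]
width: 0.026
gripper_force: 41.2
```

```bash
python3 - <<'E'
from rig import manip; from h import *
plan(manip.get_state(),(.529,-.084,.14,2.6),(.4345,-.261,.14,92.6),(.4345,-.261,.04,92.6))
E
```

```text
-> [ 0.529 -0.084  0.14 ]  -0.0002 0.0011 -0.1278 0.04 -0.09 -0.08
-> [ 0.498 -0.143  0.14 ]  -0.0341 0.0575 0.0 -0.0 0.0 -30.0
-> [ 0.466 -0.202  0.14 ]  -0.0583 0.0327 0.0 -0.0 0.0 -30.0
-> [ 0.434 -0.261  0.14 ]  -0.0669 -0.0008 0.0 -0.0 0.0 -30.0
-> [ 0.434 -0.261  0.04 ]  0.0 -0.0 0.1 0.0 0.0 -0.0
```

Request:
servo_tool(
  series="0 0 -0.025 0 0 0 1; 0 0.001 -0.06 0 0 0 1; 0 0.001 -0.095 0 0 0 1; 0 0.001 -0.128 0 0 0 1; 0 0.001 -0.128 0 0 0 1",
)

```text
clock: 3.95
position: [0.5319, -0.0846, 0.144]
ee_rot: [0.002, 1.0, 0.022, 0.005]
contact_force: [0.7, -0.5, -0.8]
width: 0.0259
gripper_force: 40.6
```

Request:
servo_tool(
  series="-0.007 0.012 0 0 0 -6 1; -0.014 0.023 0 0 0 -12 1; -0.021 0.035 0 0 0 -18 1; -0.028 0.046 0 0 0 -24 1; -0.034 0.0575 0 0 0 -30 1",
)

```text
clock: 4.45
position: [0.496, -0.1426, 0.138]
ee_rot: [-0.001, 0.959, 0.282, -0.001]
contact_force: [-0.1, 0.2, -0.7]
width: 0.0259
gripper_force: 40.6
```

Request:
servo_tool(
  series="-0.012 0.007 0 0 0 -6 1; -0.023 0.013 0 0 0 -12 1; -0.035 0.02 0 0 0 -18 1; -0.047 0.026 0 0 0 -24 1; -0.0583 0.0327 0 0 0 -30 1",
)

```text
clock: 4.95
position: [0.4645, -0.2015, 0.138]
ee_rot: [-0.001, 0.854, 0.521, -0.001]
contact_force: [-0.2, 0.2, -0.6]
width: 0.0259
gripper_force: 40.6
```

Request:
servo_tool(
  series="-0.013 0 0 0 0 -6 1; -0.027 0 0 0 0 -12 1; -0.04 0 0 0 0 -18 1; -0.067 -0.001 0 0 0 -30 1; -0.067 -0.001 0 0 0 -30 1",
)

```text
clock: 5.45
position: [0.4323, -0.2623, 0.1381]
ee_rot: [-0.001, 0.691, 0.723, -0.001]
contact_force: [-0.1, 0.8, -1.3]
width: 0.0262
gripper_force: 40.6
```

Request:
servo_tool(
  series="0 0 0 0 0 0 1; 0 0 0 0 0 0 1",
)

```text
clock: 5.65
position: [0.4334, -0.2601, 0.1385]
ee_rot: [-0.001, 0.692, 0.722, -0.0]
contact_force: [0.1, -0.5, -1.2]
width: 0.0258
gripper_force: 40.5
```

```bash
python3 w.py w4 | egrep "^[0-9]|yellow|green|black"; python3 - <<'E'
from rig import manip; from h import *
plan(manip.get_state(),(.4345,-.261,.045,92.6),(.4345,-.261,.020,92.6))
E
```

```text
5.65 [ 0.4334 -0.2601  0.1385] [-0.042  0.999] 0.008538939145999382
yellow 0.009 2407 [388, 259] [592.4, -341.8] [65, 69] 149.3
yellow 0.009 2598 [327, 194] [507.0, -275.8] [46, 100] 92.4
yellow 0.009 185 [267, 157] [444.4, -227.9] [22, 22] 167.6
yellow 0.009 1766 [402, 170] [585.6, -239.3] [31, 66] 92.4
green 0.0145 5024 [255, 237] [436.4, -329.8] [49, 169] 92.2
-> [ 0.434 -0.261  0.045]  -0.0011 0.0009 0.0937 -0.05 -0.06 -0.13
-> [ 0.434 -0.261  0.02 ]  0.0 -0.0 0.025 0.0 0.0 -0.0
```

View pics/w4.png

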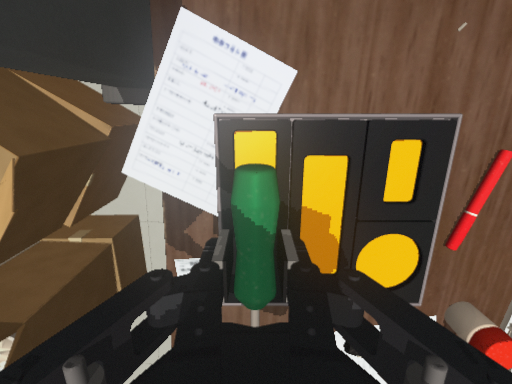

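```bash
python3 - <<'E'
from h import *; import pickle
ci=pickle.load(open("pics/w4.pkl","rb")); im=cv2.imread("pics/w4.png")[:,:,::-1].copy(); h,s,v=hsv(im)
m=(h>12)&(h<32)&(s>170)&(v>90)
for y in (136,145,155): 
    k=np.nonzero(m[y,225:285])[0]+225; print(y,k.min(),k.max(),ray(ci,[(k.min()-.5,y),(k.max()+.5,y)],.009)[:,:2].round(4).tolist(),)
k=np.nonzero(m[100:165,255])[0]+100; print(k.min(),ray(ci,(255,k.min()-.5),.009), ray(ci,(255,k.min()-.5),.017))
# tray rim corners at z .0165
print(ray(ci,[(217,114),(460,116),(418,304)],.0165)[:,:2])
E
```

```text
136 234 275 [[0.4099, -0.211], [0.4519, -0.2092]]
145 235 275 [[0.4111, -0.2199], [0.4525, -0.2181]]
155 235 275 [[0.4113, -0.23], [0.4532, -0.2282]]
131 [[ 0.43119055 -0.20472452  0.009     ]] [[ 0.43117211 -0.20418802  0.017     ]]
[[ 0.39439202 -0.19046385]
 [ 0.62559375 -0.18238669]
 [ 0.63301879 -0.39663622]]
```

Request:
servo_tool(
  series="-0.0015 0 0.025 0 0 0 1; -0.0015 0 0.05 0 0 0 1; -0.0015 0 0.075 0 0 0 1; -0.0015 0 0.09 0 0 0 1; -0.0015 0 0.1 0 0 0 1",
)

```text
clock: 6.2
position: [0.4335, -0.2611, 0.0379]
ee_rot: [-0.001, 0.691, 0.722, -0.0]
contact_force: [0.4, 0.2, -1.0]
width: 0.026
gripper_force: 40.5
```

Request:
servo_tool(
  series="0 0 0.005 0 0 0 1; 0 0 0.01 0 0 0 1; 0 0 0.015 0 0 0 1; 0 0 0.0165 0 0 0 1; 0 0 0.0165 0 0 0 1",
)

```text
clock: 6.7
position: [0.4341, -0.2622, 0.0229]
ee_rot: [0.0, 0.691, 0.722, -0.0]
contact_force: [-0.7, 0.7, -1.1]
width: 0.0262
gripper_force: 40.5
```

Request:
servo_tool(
  series="0 0 0.001 0 0 0 1; 0 0 0.001 0 0 0 0.5; 0 0 0.001 0 0 0 0; 0 0 0.001 0 0 0 0; 0 0 0.001 0 0 0 0",
)

```text
clock: 7.2
position: [0.4341, -0.2622, 0.0219]
ee_rot: [0.0, 0.691, 0.722, 0.0]
contact_force: [0.6, 1.1, 0.6]
width: 0.082
gripper_force: 0.0
```

Request:
servo_tool(
  series="0 0 -0.025 0 0 0 0; 0 0 -0.06 0 0 0 0; 0 0 -0.1 0 0 0 0; 0 0 -0.14 0 0 0 0; 0 0 -0.14 0 0 0 0",
)

```text
clock: 7.7
position: [0.4371, -0.2646, 0.1674]
ee_rot: [0.006, 0.691, 0.722, 0.0]
contact_force: [0.3, -2.0, 0.1]
width: 0.086
gripper_force: 0.0
```

```bash
python3 - <<'E'
from rig import manip,eyes; from h import *
im=eyes.get_image("side"); cv2.imwrite("pics/side1.png",cv2.resize(im[110:330,150:400],None,fx=3,fy=3,interpolation=cv2.INTER_CUBIC)[:,:,::-1])
plan(manip.get_state(),(.442,.1256,.15,2.),)
E
```

```text
-> [ 0.438 -0.134  0.16 ]  0.1295 0.0078 0.0043 0.15 -0.01 30.17
-> [ 0.44  -0.004  0.155]  0.1159 -0.0583 0.0044 0.15 -0.01 30.17
-> [0.442 0.126 0.15 ]  0.0709 -0.1086 0.0046 0.15 -0.01 30.17
```

View pics/side1.png

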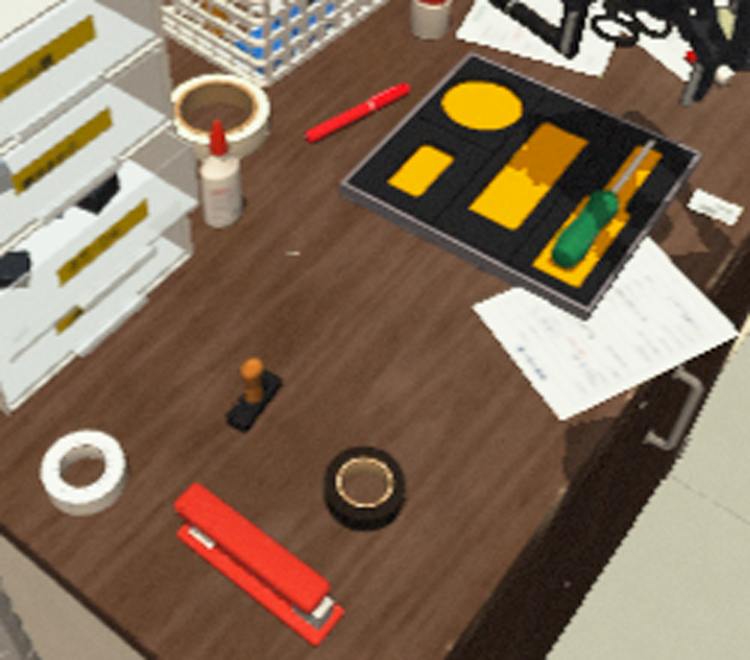

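```bash
python3 - <<'E'
from rig import manip; from h import *
plan(manip.get_state(),(.37,.08,.17,1.),)
E
```

```text
-> [ 0.414 -0.149  0.166]  0.1153 -0.0168 -0.0024 0.15 -0.01 30.5
-> [ 0.392 -0.034  0.168]  0.0908 -0.073 -0.0023 0.15 -0.01 30.5
-> [0.37 0.08 0.17]  0.0412 -0.109 -0.0021 0.15 -0.01 30.5
```

Request:
servo_tool(
  series="0.023 -0.003 0 0 0 6 0; 0.046 -0.007 0 0 0 12 0; 0.069 -0.01 -0.001 0 0 18 0; 0.092 -0.013 -0.002 0 0 24 0; 0.115 -0.017 -0.002 0 0 30.5 0",
)

```text
clock: 8.25
position: [0.4108, -0.1466, 0.1624]
ee_rot: [-0.001, 0.858, 0.513, -0.001]
contact_force: [0.4, 0.4, -0.7]
width: 0.0856
gripper_force: 0.0
```

Request:
servo_tool(
  series="0.018 -0.015 0 0 0 6 0; 0.036 -0.029 0 0 0 12 0; 0.054 -0.044 -0.001 0 0 18 0; 0.073 -0.058 -0.002 0 0 24 0; 0.091 -0.073 -0.002 0 0 30.5 0",
)

```text
clock: 8.75
position: [0.389, -0.0322, 0.1645]
ee_rot: [-0.001, 0.963, 0.269, -0.001]
contact_force: [0.3, -0.4, -0.8]
width: 0.0854
gripper_force: 0.0
```

Request:
servo_tool(
  series="0.008 -0.022 0 0 0 6 0; 0.016 -0.044 0 0 0 12 0; 0.025 -0.065 -0.001 0 0 18 0; 0.041 -0.109 -0.002 0 0 30.5 0; 0.041 -0.109 -0.002 0 0 30.5 0",
)

```text
clock: 9.25
position: [0.366, 0.0834, 0.1664]
ee_rot: [-0.001, 1.0, 0.008, -0.002]
contact_force: [0.4, -0.9, -0.6]
width: 0.0854
gripper_force: 0.0
```

Request:
servo_tool(
  series="0 0 0 0 0 0 0; 0 0 0 0 0 0 0",
)

```text
clock: 9.45
position: [0.3676, 0.0808, 0.1669]
ee_rot: [0.0, 1.0, 0.01, -0.001]
contact_force: [0.1, -0.3, -0.2]
width: 0.0855
gripper_force: 0.0
```

```bash
python3 w.py w5 | egrep "^[0-9]|red|knob|black"; python3 - <<'E'
from rig import manip; from h import *
plan(manip.get_state(),(.46,.126,.10,0.),(.46,.126,.021,0))
E
```

```text
9.45 [0.3676 0.0808 0.1669] [1.    0.021] 0.02323229610565831
red 0.044 93 [9, 183] [365.9, 333.9] [7, 27] 124.2
red 0.044 3806 [209, 87] [461.0, 124.8] [29, 115] 179.2
black 0.012 132 [5, 170] [370.2, 363.0] [13, 24] 165.4
black 0.012 133 [509, 144] [413.0, -197.8] [9, 40] 17.0
black 0.012 392 [308, 125] [428.0, 24.9] [25, 52] 144.0
black 0.012 523 [310, 6] [538.0, 29.4] [12, 50] 91.2
black 0.019 132 [5, 170] [371.9, 356.4] [13, 24] 165.4
black 0.019 133 [509, 144] [413.7, -191.2] [8, 39] 17.0
black 0.019 392 [308, 125] [428.3, 26.2] [25, 50] 144.0
black 0.019 523 [310, 6] [535.8, 30.7] [12, 49] 91.2
-> [0.46  0.126 0.1  ]  0.0931 -0.0438 0.0669 0.04 0.08 1.1
-> [0.46  0.126 0.021]  0.0 0.0 0.079 0.0 0.0 0.0
```

View pics/w5.png

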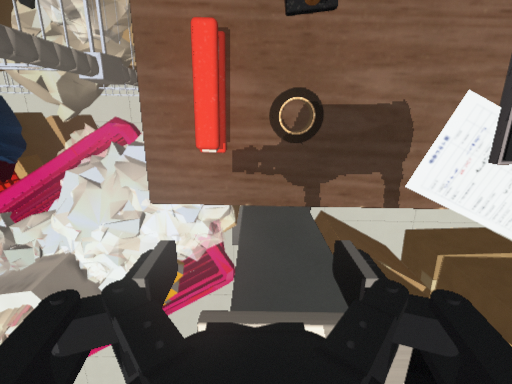

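Request:
servo_tool(
  series="0.023 -0.011 0.017 0 0 0.5 0; 0.046 -0.022 0.034 0 0 1 0; 0.069 -0.034 0.05 0 0 1.5 0; 0.092 -0.0448 0.067 0 0 1.5 0; 0.092 -0.0448 0.067 0 0 1.5 0",
)

```text
clock: 10.0
position: [0.4617, 0.127, 0.0985]
ee_rot: [0.0, 1.0, -0.004, -0.001]
contact_force: [-0.6, -0.6, 0.6]
width: 0.0855
gripper_force: 0.0
```

Request:
servo_tool(
  series="0 0 0.025 0 0 0 0; 0 0 0.05 0 0 0 0; 0 0 0.07 0 0 0 0; 0 0 0.079 0 0 0 0; 0 0 0.079 0 0 0 0",
)

```text
clock: 10.5
position: [0.4583, 0.1264, 0.021]
ee_rot: [0.0, 1.0, -0.005, -0.001]
contact_force: [-0.0, -0.2, -0.7]
width: 0.0854
gripper_force: 0.0
```

Request:
servo_tool(
  series="0 0 0 0 0 0 1; 0 0 0 0 0 0 1; 0 0 0 0 0 0 1; 0 0 0 0 0 0 1; 0 0 0 0 0 0 1",
  squeeze=50,
)

```text
clock: 11.0
position: [0.4598, 0.1276, 0.0225]
ee_rot: [-0.0, 1.0, -0.004, 0.001]
contact_force: [-1.0, 0.5, 5.3]
width: 0.0229
gripper_force: 49.1
```

```bash
python3 - <<'E'
from rig import manip; from h import *
plan(manip.get_state(),(.459,.127,.13,-.4),(.4842,-.28,.13,92.6),)
E
```

```text
-> [0.459 0.127 0.13 ]  -0.0007 0.0006 -0.1075 -0.02 -0.07 -0.09
-> [ 0.467 -0.009  0.13 ]  0.0093 0.1356 0.0 -0.0 0.0 -31.0
-> [ 0.476 -0.144  0.13 ]  -0.0618 0.121 0.0 -0.0 0.0 -31.0
-> [ 0.484 -0.28   0.13 ]  -0.1153 0.0719 0.0 -0.0 0.0 -31.0
```

```bash
python3 - <<'E'
from rig import manip; from h import *
plan(manip.get_state(),(.459,.127,.13,-.4),(.507,-.292,.13,92.6),)
E
```

```text
-> [0.459 0.127 0.13 ]  -0.0007 0.0006 -0.1075 -0.02 -0.07 -0.09
-> [ 0.475 -0.013  0.13 ]  0.017 0.1396 0.0 -0.0 0.0 -31.0
-> [ 0.491 -0.152  0.13 ]  -0.0573 0.1284 0.0 -0.0 0.0 -31.0
-> [ 0.507 -0.292  0.13 ]  -0.1152 0.0805 0.0 -0.0 0.0 -31.0
```

Request:
servo_tool(
  series="0 0 -0.02 0 0 0 1; 0 0 -0.05 0 0 0 1; 0 0 -0.08 0 0 0 1; 0 0 -0.1075 0 0 0 1; 0 0 -0.1075 0 0 0 1",
)

```text
clock: 11.5
position: [0.4619, 0.1278, 0.1325]
ee_rot: [-0.0, 1.0, -0.004, 0.004]
contact_force: [1.1, 0.4, -1.2]
width: 0.023
gripper_force: 49.8
```

Request:
servo_tool(
  series="0.003 0.028 0 0 0 -6.2 1; 0.007 0.056 0 0 0 -12.4 1; 0.01 0.084 0 0 0 -18.6 1; 0.0135 0.112 0 0 0 -24.8 1; 0.017 0.14 0 0 0 -31 1",
)

```text
clock: 12.0
position: [0.474, -0.0136, 0.1277]
ee_rot: [-0.001, 0.964, 0.265, -0.001]
contact_force: [1.2, -0.4, -2.1]
width: 0.0229
gripper_force: 49.8
```

Request:
servo_tool(
  series="-0.011 0.026 0 0 0 -6.2 1; -0.023 0.051 0 0 0 -12.4 1; -0.034 0.077 0 0 0 -18.6 1; -0.046 0.103 0 0 0 -24.8 1; -0.057 0.128 0 0 0 -31 1",
)

```text
clock: 12.5
position: [0.49, -0.1527, 0.1276]
ee_rot: [-0.001, 0.858, 0.513, -0.001]
contact_force: [0.7, 0.6, -1.9]
width: 0.023
gripper_force: 49.8
```

Request:
servo_tool(
  series="-0.023 0.016 0 0 0 -6.2 1; -0.046 0.032 0 0 0 -12.4 1; -0.069 0.048 0 0 0 -18.6 1; -0.115 0.0805 0 0 0 -31 1; -0.115 0.0805 0 0 0 -31 1",
)

```text
clock: 13.0
position: [0.5075, -0.2968, 0.1276]
ee_rot: [0.001, 0.691, 0.723, -0.001]
contact_force: [-0.1, 0.6, -1.9]
width: 0.0226
gripper_force: 49.9
```

Request:
servo_tool(
  series="0 0 0 0 0 0 1; 0 0 0 0 0 0 1",
)

```text
clock: 13.2
position: [0.5058, -0.2902, 0.1277]
ee_rot: [-0.002, 0.692, 0.722, -0.0]
contact_force: [0.6, 0.5, -2.3]
width: 0.023
gripper_force: 49.9
```

```bash
python3 w.py w6 | egrep "^[0-9]|yellow|red"; python3 - <<'E'
from rig import manip; from h import *
plan(manip.get_state(),(.507,-.292,.05,92.6),(.507,-.292,.0325,92.6))
E
```

```text
13.2 [ 0.5058 -0.2902  0.1277] [-0.042  0.999] 0.016310718900604853
yellow 0.009 218 [196, 234] [443.7, -346.0] [7, 54] 92.7
yellow 0.009 1205 [343, 230] [606.2, -333.9] [33, 70] 124.5
yellow 0.009 87 [199, 140] [449.0, -245.9] [6, 26] 92.4
yellow 0.009 563 [259, 133] [505.3, -238.4] [24, 46] 0.0
yellow 0.009 2246 [339, 138] [584.7, -239.3] [33, 66] 92.5
red 0.044 585 [450, 324] [716.5, -419.5] [17, 63] 144.6
red 0.044 485 [408, 206] [643.5, -293.7] [13, 38] 75.1
red 0.044 7904 [254, 233] [506.9, -337.3] [44, 187] 92.7
red 0.044 879 [436, 151] [656.5, -243.2] [11, 61] 75.1
-> [ 0.507 -0.292  0.05 ]  -0.0024 0.0011 0.0781 -0.13 -0.14 -0.14
-> [ 0.507 -0.292  0.032]  0.0 -0.0 0.0175 0.0 0.0 0.0
```

View pics/w6.png

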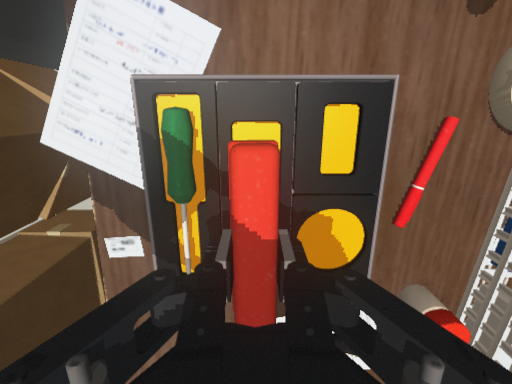

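Request:
servo_tool(
  series="-0.003 0.002 0.02 0 0 0 1; -0.003 0.002 0.04 0 0 0 1; -0.003 0.002 0.06 0 0 0 1; -0.003 0.002 0.08 0 0 0 1; -0.003 0.002 0.08 0 0 0 1",
)

```text
clock: 13.75
position: [0.5068, -0.2913, 0.0466]
ee_rot: [-0.004, 0.691, 0.723, -0.0]
contact_force: [-0.7, 0.7, -2.1]
width: 0.0232
gripper_force: 49.8
```

Request:
servo_tool(
  series="0 0 0.005 0 0 0 1; 0 0 0.01 0 0 0 1; 0 0 0.0145 0 0 0 1; 0 0 0.0145 0 0 0 1; 0 0 0.0145 0 0 0 1",
)

```text
clock: 14.25
position: [0.5092, -0.2945, 0.0351]
ee_rot: [0.0, 0.692, 0.722, 0.0]
contact_force: [0.3, -0.2, -2.1]
width: 0.0229
gripper_force: 49.9
```

Request:
servo_tool(
  series="-0.001 0 0.0015 0 0 0 1; -0.001 0 0.003 0 0 0 1; -0.001 0 0.003 0 0 0 1; -0.001 0 0.003 0 0 0 1",
)

```text
clock: 14.65
position: [0.5091, -0.2954, 0.0318]
ee_rot: [-0.0, 0.691, 0.722, -0.0]
contact_force: [0.7, 1.2, -2.1]
width: 0.0232
gripper_force: 49.9
```

Request:
servo_tool(
  series="0 0 0 0 0 0 0.5; 0 0 0 0 0 0 0.5; 0 0 0 0 0 0 0.5; 0 0 -0.02 0 0 0 0.5; 0 0 -0.05 0 0 0 0.4",
)

```text
clock: 15.15
position: [0.5079, -0.2944, 0.0807]
ee_rot: [-0.002, 0.691, 0.722, -0.0]
contact_force: [0.6, -1.0, -0.2]
width: 0.0512
gripper_force: 0.0
```

Request:
servo_tool(
  series="0 0 -0.02 0 0 0 0.3; 0 0 -0.05 0 0 0 0; 0 0 -0.08 0 0 0 0; 0 0 -0.08 0 0 0 0; 0 0 -0.08 0 0 0 0",
)

```text
clock: 15.65
position: [0.5094, -0.2955, 0.1626]
ee_rot: [0.001, 0.691, 0.722, 0.0]
contact_force: [0.4, -0.9, -0.7]
width: 0.0855
gripper_force: 0.0
```

```bash
python3 - <<'E'
from rig import manip,eyes; from h import *
im=eyes.get_image("side"); cv2.imwrite("pics/side2.png",cv2.resize(im[110:330,150:400],None,fx=3,fy=3,interpolation=cv2.INTER_CUBIC)[:,:,::-1])
plan(manip.get_state(),(.35,.035,.18,2.6))
E
```

```text
-> [ 0.456 -0.185  0.168]  0.1122 -0.048 -0.0061 -0.01 0.0 29.97
-> [ 0.403 -0.075  0.174]  0.0732 -0.0977 -0.0061 -0.01 0.0 29.97
-> [0.35  0.035 0.18 ]  0.0146 -0.1212 -0.0062 -0.01 0.0 29.97
```

View pics/side2.png

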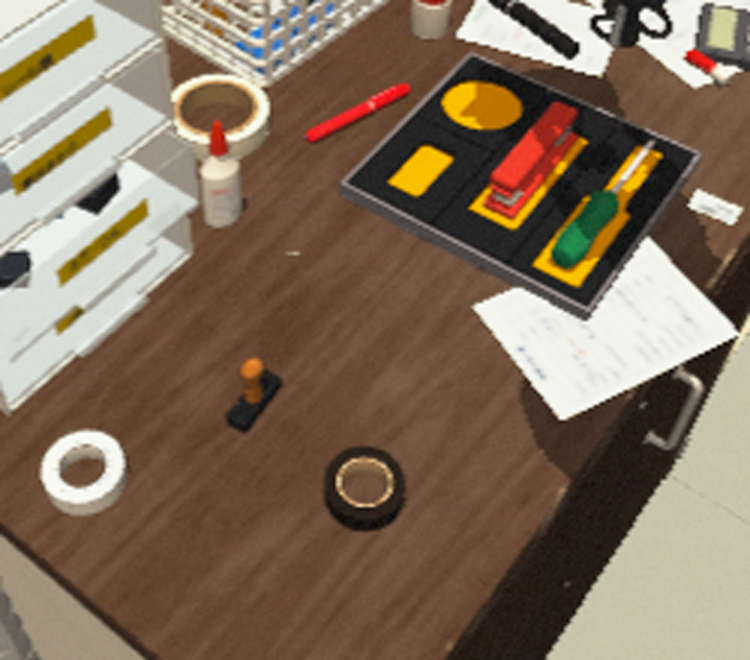

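```bash
python3 - <<'E'
from rig import manip; from h import *
plan(manip.get_state(),(.405,.03,.19,2.6))
E
```

```text
-> [ 0.474 -0.187  0.171]  0.1098 -0.0298 -0.0095 -0.01 0.0 29.97
-> [ 0.44  -0.078  0.18 ]  0.0802 -0.0806 -0.0095 -0.01 0.0 29.97
-> [0.405 0.03  0.19 ]  0.0292 -0.1099 -0.0095 -0.01 0.0 29.97
```

Request:
servo_tool(
  series="0.022 -0.006 -0.002 0 0 6 0; 0.044 -0.012 -0.004 0 0 12 0; 0.066 -0.018 -0.006 0 0 18 0; 0.088 -0.024 -0.008 0 0 24 0; 0.11 -0.03 -0.0095 0 0 30 0",
)

```text
clock: 16.2
position: [0.473, -0.1854, 0.1697]
ee_rot: [-0.001, 0.856, 0.517, -0.001]
contact_force: [-0.1, -0.2, 0.6]
width: 0.0855
gripper_force: 0.0
```

Request:
servo_tool(
  series="0.016 -0.016 -0.002 0 0 6 0; 0.032 -0.032 -0.004 0 0 12 0; 0.048 -0.048 -0.006 0 0 18 0; 0.064 -0.064 -0.008 0 0 24 0; 0.08 -0.0806 -0.0095 0 0 30 0",
)

```text
clock: 16.7
position: [0.4385, -0.0774, 0.1794]
ee_rot: [-0.001, 0.961, 0.278, -0.001]
contact_force: [-0.1, -0.2, 0.6]
width: 0.0854
gripper_force: 0.0
```

Request:
servo_tool(
  series="0.006 -0.022 -0.002 0 0 6 0; 0.012 -0.044 -0.004 0 0 12 0; 0.018 -0.066 -0.006 0 0 18 0; 0.0292 -0.11 -0.0095 0 0 30 0; 0.0292 -0.11 -0.0095 0 0 30 0",
)

```text
clock: 17.2
position: [0.4024, 0.0329, 0.189]
ee_rot: [-0.001, 1.0, 0.021, -0.002]
contact_force: [0.6, -0.1, 0.5]
width: 0.0848
gripper_force: 0.0
```

Request:
servo_tool(
  series="0 0 0 0 0 0 0; 0 0 0 0 0 0 0",
)

```text
clock: 17.4
position: [0.4049, 0.0297, 0.1895]
ee_rot: [0.0, 1.0, 0.023, -0.001]
contact_force: [0.2, -0.4, -0.5]
width: 0.0854
gripper_force: 0.0
```

```bash
python3 w.py w7 | egrep "^[0-9]|knob|black"; python3 - <<'E'
from rig import manip; from h import *; import pickle
ci=pickle.load(open("pics/w7.pkl","rb")); im=cv2.imread("pics/w7.png")[:,:,::-1].copy(); h,s,v=hsv(im)
for b in blobs(ci,(v<62),.012,100):print("v62",b)
E
```

```text
17.4 [0.4049 0.0297 0.1895] [0.999 0.046] 0.016212464109211316
knob 0.05 238 [260, 39] [545.1, 29.2] [14, 17] 105.3
black 0.012 94 [246, 165] [416.0, 38.5] [12, 32] 82.7
black 0.012 90 [266, 155] [428.3, 16.2] [9, 24] 161.3
black 0.012 1747 [472, 163] [431.7, -243.1] [71, 95] 92.5
black 0.012 526 [261, 49] [544.4, 28.5] [18, 48] 97.6
black 0.012 4272 [484, 68] [535.0, -227.9] [74, 130] 2.7
black 0.019 94 [246, 165] [417.4, 38.4] [12, 31] 82.7
black 0.019 90 [266, 155] [429.4, 16.5] [9, 24] 161.3
black 0.019 1747 [472, 163] [432.8, -237.0] [69, 93] 92.5
black 0.019 526 [261, 49] [543.0, 28.6] [18, 47] 97.6
black 0.019 4272 [484, 68] [533.8, -222.2] [73, 127] 2.7
v62 (39237, [251, 328], [188.3, 17.8], [255, 822], 92.7)
v62 (1901, [472, 163], [432.2, -242.9], [72, 96], 92.7)
v62 (1713, [249, 147], [437.5, 36.8], [56, 56], 40.1)
v62 (457, [4, 147], [420.1, 325.6], [17, 80], 166.9)
v62 (604, [261, 48], [544.7, 28.4], [19, 50], 96.8)
v62 (4461, [484, 69], [535.0, -227.7], [75, 130], 2.7)
v62 (1154, [447, 95], [495.0, -183.3], [9, 206], 2.4)
v62 (111, [8, 8], [567.6, 292.4], [9, 17], 2.6)
```

View pics/w7.png

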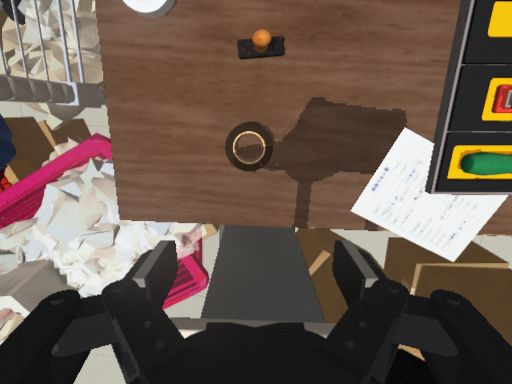

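```bash
python3 - <<'E'
from rig import manip; from h import *
plan(manip.get_state(),(.545,.029,.10,7),(.545,.029,.022,7))
E
```

```text
-> [0.545 0.029 0.1  ]  0.1398 0.0067 0.0894 0.02 0.07 -4.43
-> [0.545 0.029 0.022]  0.0 0.0 0.078 -0.0 0.0 0.0
```

Request:
servo_tool(
  series="0.035 0.002 0.022 0 0 -1 0; 0.07 0.003 0.045 0 0 -2 0; 0.105 0.005 0.067 0 0 -3 0; 0.14 0.0067 0.0894 0 0 -4.4 0; 0.14 0.0067 0.0894 0 0 -4.4 0",
)

```text
clock: 17.95
position: [0.5487, 0.0278, 0.0969]
ee_rot: [-0.0, 0.998, 0.06, -0.001]
contact_force: [-1.5, 0.1, -0.8]
width: 0.0858
gripper_force: 0.0
```

Request:
servo_tool(
  series="0 0 0.025 0 0 0 0; 0 0 0.05 0 0 0 0; 0 0 0.07 0 0 0 0; 0 0 0.078 0 0 0 0; 0 0 0.078 0 0 0 0",
)

```text
clock: 18.45
position: [0.5443, 0.0287, 0.022]
ee_rot: [-0.0, 0.998, 0.06, -0.001]
contact_force: [0.2, -0.2, 0.3]
width: 0.0854
gripper_force: 0.0
```

Request:
servo_tool(
  series="0 0 0 0 0 0 1; 0 0 0 0 0 0 1; 0 0 0 0 0 0 1; 0 0 0 0 0 0 1; 0 0 0 0 0 0 1",
  squeeze=30,
)

```text
clock: 18.95
position: [0.5457, 0.0295, 0.0234]
ee_rot: [-0.0, 0.998, 0.06, 0.0]
contact_force: [-0.4, 0.6, 1.7]
width: 0.0168
gripper_force: 29.2
```

```bash
python3 - <<'E'
from rig import manip; from h import *
plan(manip.get_state(),(.545,.029,.15,7),(.585,-.239,.15,2.6),(.585,-.239,.06,2.6))
E
```

```text
-> [0.545 0.029 0.15 ]  -0.0006 0.0004 -0.1266 -0.0 -0.05 -0.1
-> [ 0.565 -0.105  0.15 ]  0.0035 0.1354 -0.0 -0.0 -0.0 2.2
-> [ 0.585 -0.239  0.15 ]  0.0087 0.1352 -0.0 -0.0 -0.0 2.2
-> [ 0.585 -0.239  0.06 ]  0.0 0.0 0.09 -0.0 0.0 -0.0
```

Request:
servo_tool(
  series="0 0 -0.02 0 0 0 1; 0 0 -0.05 0 0 0 1; 0 0 -0.09 0 0 0 1; 0 0 -0.127 0 0 0 1; 0 0 -0.127 0 0 0 1",
)

```text
clock: 19.45
position: [0.5492, 0.0291, 0.1554]
ee_rot: [0.001, 0.998, 0.06, 0.006]
contact_force: [1.2, 0.2, 0.3]
width: 0.0166
gripper_force: 29.3
```

Request:
servo_tool(
  series="0.001 0.027 0 0 0 0.4 1; 0.001 0.054 0 0 0 0.8 1; 0.002 0.081 0 0 0 1.2 1; 0.003 0.108 0 0 0 1.8 1; 0.0035 0.1354 0 0 0 2.2 1",
)

```text
clock: 19.95
position: [0.5647, -0.1055, 0.1491]
ee_rot: [-0.0, 0.999, 0.041, -0.001]
contact_force: [0.4, 0.3, 0.5]
width: 0.0167
gripper_force: 29.4
```

Request:
servo_tool(
  series="0.002 0.027 0 0 0 0.4 1; 0.004 0.054 0 0 0 0.8 1; 0.006 0.081 0 0 0 1.2 1; 0.0087 0.1352 0 0 0 2.2 1; 0.0087 0.1352 0 0 0 2.2 1",
)

```text
clock: 20.45
position: [0.5856, -0.2443, 0.1489]
ee_rot: [0.002, 1.0, 0.02, 0.0]
contact_force: [0.4, 0.3, -0.0]
width: 0.0167
gripper_force: 29.5
```

Request:
servo_tool(
  series="0 0 0.02 0 0 0 1; 0 0 0.04 0 0 0 1; 0 0 0.065 0 0 0 1; 0 0 0.09 0 0 0 1; 0 0 0.09 0 0 0 1",
)

```text
clock: 20.95
position: [0.5817, -0.2367, 0.0556]
ee_rot: [-0.002, 1.0, 0.022, -0.004]
contact_force: [-1.1, -0.1, -0.1]
width: 0.0166
gripper_force: 29.5
```

```bash
python3 - <<'E'
from rig import manip,eyes; from h import *
im=eyes.get_image("side"); cv2.imwrite("pics/side3.png",cv2.resize(im[110:330,150:400],None,fx=3,fy=3,interpolation=cv2.INTER_CUBIC)[:,:,::-1])
plan(manip.get_state(),(.5848,-.239,.0335,2.6))
E
```

```text
-> [ 0.585 -0.239  0.034]  0.0016 0.0017 0.0242 -0.16 0.27 -0.08
```

View pics/side3.png

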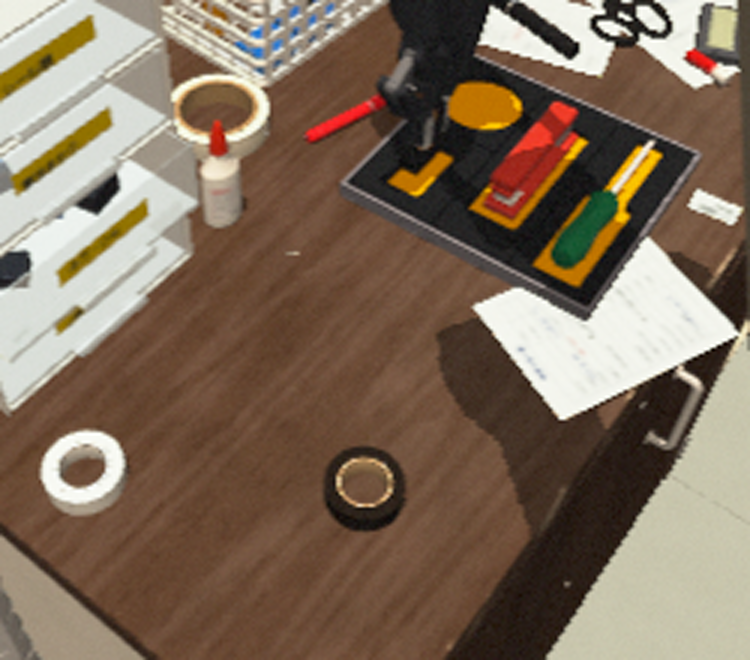

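Request:
servo_tool(
  series="0 0.001 0.006 0 0 0 1; 0 0.001 0.012 0 0 0 1; 0 0.001 0.018 0 0 0 1; 0 0.001 0.022 0 0 0 1; 0 0.001 0.022 0 0 0 1",
)

```text
clock: 21.5
position: [0.5846, -0.2395, 0.0374]
ee_rot: [-0.0, 1.0, 0.022, -0.0]
contact_force: [0.5, -0.1, -0.2]
width: 0.0163
gripper_force: 29.5
```

Request:
servo_tool(
  series="0 0 0 0 0 0 1; 0 0 0 0 0 0 1",
)

```text
clock: 21.7
position: [0.5852, -0.2398, 0.0382]
ee_rot: [0.0, 1.0, 0.022, 0.0]
contact_force: [0.9, 0.6, -1.3]
width: 0.0166
gripper_force: 29.5
```

Request:
servo_tool(
  series="0 0 0.003 0 0 0 1; 0 0 0.005 0 0 0 1; 0 0 0.005 0 0 0 1; 0 0 0.005 0 0 0 1",
)

```text
clock: 22.1
position: [0.585, -0.2397, 0.0328]
ee_rot: [0.0, 1.0, 0.022, -0.0]
contact_force: [-0.1, -0.3, -0.5]
width: 0.0164
gripper_force: 29.5
```

Request:
servo_tool(
  series="0 0 0 0 0 0 0.5; 0 0 0 0 0 0 0.3; 0 0 0 0 0 0 0.3; 0 0 -0.02 0 0 0 0.3; 0 0 -0.06 0 0 0 0.2",
)

```text
clock: 22.6
position: [0.5826, -0.2384, 0.0902]
ee_rot: [-0.002, 1.0, 0.022, -0.003]
contact_force: [0.7, 0.1, 0.4]
width: 0.0679
gripper_force: 0.0
```

Request:
servo_tool(
  series="0 0 -0.03 0 0 0 0; 0 0 -0.06 0 0 0 0; 0 0 -0.06 0 0 0 0; 0 0 -0.06 0 0 0 0; 0 0 -0.06 0 0 0 0",
)

```text
clock: 23.1
position: [0.5841, -0.2392, 0.1517]
ee_rot: [-0.001, 1.0, 0.022, -0.001]
contact_force: [-1.3, 0.3, -0.8]
width: 0.0853
gripper_force: 0.0
```

```bash
python3 - <<'E'
from rig import manip; from h import *
plan(manip.get_state(),(.438,.036,.12,2.6),(.438,.036,.007,2.6))
E
```

```text
-> [ 0.511 -0.102  0.136]  -0.0669 -0.1407 0.0161 -0.03 0.06 -0.05
-> [0.438 0.036 0.12 ]  -0.0668 -0.1407 0.016 -0.03 0.06 -0.05
-> [0.438 0.036 0.007]  -0.0 0.0 0.113 0.0 0.0 0.0
```

Request:
servo_tool(
  series="-0.013 -0.028 0 0 0 0 0; -0.027 -0.056 0.003 0 0 0 0; -0.04 -0.085 0.008 0 0 0 0; -0.053 -0.112 0.012 0 0 0 0; -0.067 -0.1407 0.016 0 0 0 0",
)

```text
clock: 23.6
position: [0.5103, -0.1009, 0.1351]
ee_rot: [-0.001, 1.0, 0.022, -0.001]
contact_force: [-0.1, 0.8, -0.1]
width: 0.0848
gripper_force: 0.0
```

Request:
servo_tool(
  series="-0.013 -0.028 0.003 0 0 0 0; -0.027 -0.056 0.006 0 0 0 0; -0.04 -0.085 0.009 0 0 0 0; -0.067 -0.141 0.016 0 0 0 0; -0.067 -0.141 0.016 0 0 0 0",
)

```text
clock: 24.1
position: [0.4336, 0.0389, 0.1188]
ee_rot: [-0.001, 1.0, 0.023, -0.004]
contact_force: [-0.4, -0.2, -0.8]
width: 0.0852
gripper_force: 0.0
```

Request:
servo_tool(
  series="0 0 0.02 0 0 0 0; 0 0 0.04 0 0 0 0; 0 0 0.06 0 0 0 0; 0 0 0.08 0 0 0 0; 0 0 0.08 0 0 0 0",
)

```text
clock: 24.6
position: [0.4362, 0.0357, 0.0382]
ee_rot: [-0.0, 1.0, 0.022, -0.004]
contact_force: [-0.7, -0.3, 0.5]
width: 0.0858
gripper_force: 0.0
```

```bash
python3 - <<'E'
from rig import manip; from h import *
plan(manip.get_state(),(.438,.0365,.007,2.6))
E
```

```text
-> [0.438 0.036 0.007]  0.0021 -0.0007 0.0312 -0.03 0.41 -0.09
```

Request:
servo_tool(
  series="0.001 -0.0007 0.01 0 0 0 0; 0.001 -0.0007 0.02 0 0 0 0; 0.001 -0.0007 0.028 0 0 0 0; 0.001 -0.0007 0.032 0 0 0 0; 0.001 -0.0007 0.032 0 0 0 0",
)

```text
clock: 25.1
position: [0.4394, 0.0366, 0.0084]
ee_rot: [-0.0, 1.0, 0.022, -0.001]
contact_force: [1.0, 0.6, 1.0]
width: 0.0855
gripper_force: 0.0
```

Request:
servo_tool(
  series="0 0 0 0 0 0 0.2; 0 0 0 0 0 0 1; 0 0 0 0 0 0 1; 0 0 0 0 0 0 1; 0 0 0 0 0 0 1",
  squeeze=30,
)

```text
clock: 25.6
position: [0.4402, 0.0367, 0.0097]
ee_rot: [-0.0, 1.0, 0.022, 0.001]
contact_force: [-1.9, 0.2, 6.1]
width: 0.0539
gripper_force: 30.8
```

```bash
python3 - <<'E'
from rig import manip; from h import *
plan(manip.get_state(),(.438,.0365,.13,2.6),(.588,-.344,.13,2.6))
E
```

```text
-> [0.438 0.036 0.13 ]  -0.002 0.0001 -0.1203 -0.0 -0.07 -0.09
-> [ 0.513 -0.154  0.13 ]  0.0663 0.1935 -0.0 -0.0 -0.0 0.0
-> [ 0.588 -0.344  0.13 ]  0.0663 0.1935 -0.0 -0.0 -0.0 0.0
```

Request:
servo_tool(
  series="0 0 -0.015 0 0 0 1; 0 0 -0.04 0 0 0 1; 0 0 -0.08 0 0 0 1; 0 0 -0.12 0 0 0 1; 0 0 -0.12 0 0 0 1",
)

```text
clock: 26.1
position: [0.4439, 0.0363, 0.1339]
ee_rot: [0.001, 1.0, 0.022, 0.006]
contact_force: [1.1, -0.5, -0.7]
width: 0.0536
gripper_force: 31.9
```

```bash
python3 - <<'E'
from rig import manip,eyes; from h import *
im=eyes.get_image("side"); cv2.imwrite("pics/side4.png",cv2.resize(im[110:330,150:400],None,fx=3,fy=3,interpolation=cv2.INTER_CUBIC)[:,:,::-1])
im=eyes.get_image("wrist"); cv2.imwrite("pics/w8.png",im[:,:,::-1])
plan(manip.get_state(),(.589,-.344,.13,2.6))
E
```

```text
-> [ 0.515 -0.154  0.13 ]  0.066 0.1934 0.0001 0.01 -0.07 -0.04
-> [ 0.589 -0.344  0.13 ]  0.0659 0.1934 -0.0001 0.01 -0.07 -0.04
```

View pics/w8.png

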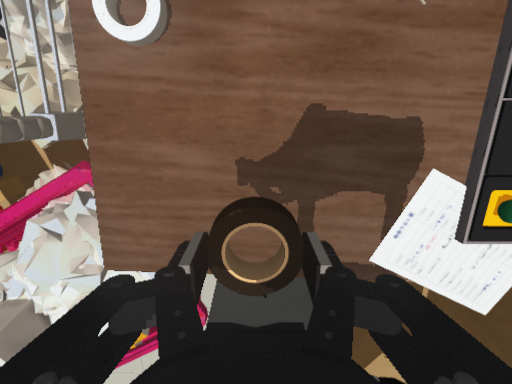

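```bash
python3 - <<'E'
from rig import manip,eyes; from h import *
s=manip.get_state(); ci=eyes.camera_info("wrist"); im=cv2.imread("pics/w8.png")[:,:,::-1].copy(); h,sa,v=hsv(im)
zt=s['position'][2]-.0097+.019; m=((h>8)&(h<30)&(sa>50)&(v>60)).astype(np.uint8); m[:212]=0; m[285:]=0; m[:,:215]=0; m[:,295:]=0
c=max(cv2.findContours(m,cv2.RETR_EXTERNAL,cv2.CHAIN_APPROX_NONE)[0],key=cv2.contourArea); w=ray(ci,c[:,0],zt); (x,y),r=cv2.minEnclosingCircle((w[:,:2]*1000).astype(np.float32))
print(s['position'],x,y,r, ray(ci,[(254,198),(254,298)],zt))
E
```

```text
[0.44014449 0.03655374 0.12962593] 438.2537536621094 35.584861755371094 19.34967613220215 [[0.47114685 0.0372758  0.13892593]
 [0.4086474  0.03455996 0.13892593]]
```

Request:
servo_tool(
  series="0.013 0.039 0 0 0 0 1; 0.026 0.077 0 0 0 0 1; 0.04 0.116 0 0 0 0 1; 0.053 0.155 0 0 0 0 1; 0.066 0.1935 0 0 0 0 1",
)

```text
clock: 26.7
position: [0.5132, -0.1548, 0.1266]
ee_rot: [-0.001, 1.0, 0.022, -0.002]
contact_force: [0.7, 0.1, -0.4]
width: 0.0538
gripper_force: 31.9
```

Request:
servo_tool(
  series="0.013 0.039 0 0 0 0 1; 0.026 0.077 0 0 0 0 1; 0.04 0.116 0 0 0 0 1; 0.066 0.1935 0 0 0 0 1; 0.066 0.1935 0 0 0 0 1",
)

```text
clock: 27.2
position: [0.5884, -0.3471, 0.1258]
ee_rot: [-0.0, 1.0, 0.021, -0.001]
contact_force: [0.6, 0.8, -0.4]
width: 0.0535
gripper_force: 31.9
```

Request:
servo_tool(
  series="0 0 0.02 0 0 0 1; 0 0 0.04 0 0 0 1; 0 0 0.06 0 0 0 1; 0 0 0.08 0 0 0 1; 0 0 0.08 0 0 0 1",
)

```text
clock: 27.7
position: [0.5851, -0.3419, 0.0431]
ee_rot: [-0.003, 1.0, 0.022, -0.004]
contact_force: [0.3, 0.4, -0.4]
width: 0.0535
gripper_force: 31.9
```

```bash
python3 - <<'E'
from rig import manip,eyes; from h import *
print(manip.get_state()['position'])
plan(manip.get_state(),(.5885,-.344,.02,2.6))
E
```

```text
[ 0.58512589 -0.34192377  0.04313925]
-> [ 0.588 -0.344  0.02 ]  0.0035 0.0024 0.0231 -0.39 0.5 -0.1
```

Request:
servo_tool(
  series="0.002 0.001 0.006 0 0 0 1; 0.002 0.001 0.012 0 0 0 1; 0.002 0.001 0.018 0 0 0 1; 0.002 0.001 0.024 0 0 0 1; 0.002 0.001 0.024 0 0 0 1",
)

```text
clock: 28.2
position: [0.5901, -0.3448, 0.0242]
ee_rot: [-0.0, 1.0, 0.022, -0.001]
contact_force: [1.3, 1.4, -1.4]
width: 0.0536
gripper_force: 31.9
```

Request:
servo_tool(
  series="0 0 0 0 0 0 1; 0 0 0 0 0 0 1",
)

```text
clock: 28.4
position: [0.5909, -0.3453, 0.0253]
ee_rot: [0.0, 1.0, 0.022, 0.0]
contact_force: [0.8, -0.1, -0.3]
width: 0.0538
gripper_force: 31.9
```

Request:
servo_tool(
  series="-0.001 -0.001 0.003 0 0 0 1; -0.001 -0.001 0.006 0 0 0 1; -0.001 -0.001 0.006 0 0 0 1; -0.001 -0.001 0.006 0 0 0 1",
)

```text
clock: 28.8
position: [0.5895, -0.3441, 0.0188]
ee_rot: [-0.0, 1.0, 0.022, -0.0]
contact_force: [-0.3, 0.6, 1.0]
width: 0.0537
gripper_force: 32.0
```

Request:
servo_tool(
  series="0 0 0 0 0 0 0.3; 0 0 0 0 0 0 0; 0 0 0 0 0 0 0; 0 0 -0.02 0 0 0 0; 0 0 -0.06 0 0 0 0",
)

```text
clock: 29.3
position: [0.5873, -0.3426, 0.0758]
ee_rot: [-0.002, 1.0, 0.022, -0.003]
contact_force: [0.3, -0.4, -0.5]
width: 0.0852
gripper_force: 0.0
```

Request:
servo_tool(
  series="-0.03 0 -0.03 0 0 0 0; -0.06 0 -0.08 0 0 0 0; -0.1 0 -0.12 0 0 0 0; -0.14 0 -0.12 0 0 0 0; -0.18 0 -0.12 0 0 0 0",
)

```text
clock: 29.8
position: [0.4089, -0.353, 0.2017]
ee_rot: [0.002, 1.0, 0.022, 0.002]
contact_force: [-0.3, -0.3, -0.1]
width: 0.0852
gripper_force: 0.0
```

Request:
servo_tool(
  series="0 0 0 0 0 0 0; 0 0 0 0 0 0 0",
)

```text
clock: 30.0
position: [0.4093, -0.3523, 0.1995]
ee_rot: [0.0, 1.0, 0.021, 0.001]
contact_force: [0.5, -0.5, -0.1]
width: 0.0854
gripper_force: 0.0
```

```bash
python3 w.py w9 | head -1; python3 - <<'E'
from rig import eyes; from h import *
a=cv2.imread("pics/w9.png")[0:200,130:400]; b=eyes.get_image("side")[100:230,240:400][:,:,::-1]
cv2.imwrite("pics/fin.png",np.vstack([cv2.resize(a,(430,318),interpolation=cv2.INTER_CUBIC),cv2.resize(b,(430,280),interpolation=cv2.INTER_CUBIC)]))
E
```

```text
30.0 [ 0.4093 -0.3523  0.1995] [0.999 0.042] 0.032014281001025
```

View pics/fin.png

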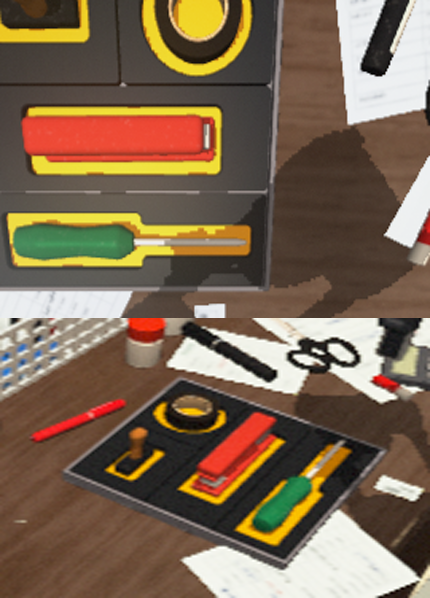

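```bash
python3 -c "
from rig import manip; print(manip.sign_off())"
```

```text
the job is handed in; nothing more can be done
None
```

I put the screwdriver, stapler, black tape roll and stamp into their own cut-outs and handed the job in at about 30 s. The final pictures show all four seated; I did not touch the glue bottle or masking tape, and no verdict came back.

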